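# Queue steel bushings by diameter for measuring

## Task

Line up the four steel bushings on the rubber rests for measuring, one standing upright and centred on each rest, in order of outside diameter: the widest on the rest next to the brass post, the narrowest at the far end. Go by diameter, not by height, and leave the dial gauge beside the work where it stands.

Things in the scene. Friction and masses are not known exactly. Their poses are not given: they have to be found in the camera images.
- bush_a_mid (a point): The narrowest of four loose round bushings of bare ground steel with a blind hole in the top: 22 mm outside diameter, 52 mm tall, straight-sided, standing upright on the bench. The point is at its centre, on the axis, half-way up; z is its axis, pointing up.
- bush_b_mid (a point): The second narrowest of four loose round bushings of bare ground steel with a blind hole in the top: 34 mm outside diameter, 46 mm tall, straight-sided, standing upright on the bench. The point is at its centre, on the axis, half-way up; z is its axis, pointing up.
- bush_c_mid (a point): The second widest of four loose round bushings of bare ground steel with a blind hole in the top: 46 mm outside diameter, 62 mm tall, straight-sided, standing upright on the bench. The point is at its centre, on the axis, half-way up; z is its axis, pointing up.
- bush_d_mid (a point): The widest of four loose round bushings of bare ground steel with a blind hole in the top: 58 mm outside diameter, 50 mm tall, straight-sided, standing upright on the bench. The point is at its centre, on the axis, half-way up; z is its axis, pointing up.
- rest1: One of four alike round black rubber rests in a straight row, fixed on a low aluminium board (90 x 500 mm, 6 mm thick): 68 mm diameter, 3 mm thick. Origin on its axis at its underside; its top face is 3 mm above the origin (9 mm above the bench). z up; y runs along the row (either way). Neighbouring rests are 90 mm apart; the numbers do not tell the order in the row, which changes from start to start.
- rest2: One of four alike round black rubber rests in a straight row, fixed on a low aluminium board (90 x 500 mm, 6 mm thick): 68 mm diameter, 3 mm thick. Origin on its axis at its underside; its top face is 3 mm above the origin (9 mm above the bench). z up; y runs along the row (either way). Neighbouring rests are 90 mm apart; the numbers do not tell the order in the row, which changes from start to start.
- rest3: One of four alike round black rubber rests in a straight row, fixed on a low aluminium board (90 x 500 mm, 6 mm thick): 68 mm diameter, 3 mm thick. Origin on its axis at its underside; its top face is 3 mm above the origin (9 mm above the bench). z up; y runs along the row (either way). Neighbouring rests are 90 mm apart; the numbers do not tell the order in the row, which changes from start to start.
- rest4: One of four alike round black rubber rests in a straight row, fixed on a low aluminium board (90 x 500 mm, 6 mm thick): 68 mm diameter, 3 mm thick. Origin on its axis at its underside; its top face is 3 mm above the origin (9 mm above the bench). z up; y runs along the row (either way). Neighbouring rests are 90 mm apart; the numbers do not tell the order in the row, which changes from start to start.
- post: Brass post fixed on the board at one end of the row, 30 mm across at the foot, 45 mm tall, 80 mm from the nearest rest; it marks the end where measuring begins. (The other end has only a low dark button, 24 mm across and 5 mm high.) Which end it stands at changes. Origin on its axis at its underside, 6 mm above the bench; z up.
- gauge: Bystander: loose dial gauge on a round blue foot 64 mm across, with an upright rod; 109 mm tall in all, standing to the left of the work. Origin at the centre of its underside; z up, the dial faces -x of its own frame. To be left where it is.
Things that resemble listed ones, but are neither listed nor needed, are in the scene too. Leave any brown look-alike of the part that bears bush_d_mid alone. Leave any green look-alike of the part that bears bush_a_mid alone.

How it is judged:
By the outcome, as a careful person would: the job done as asked, in the order asked, and still so for the second after the job is handed in, with the robot touching nothing.
It also fails if it takes over 86 s, if anything falls off the work surface, if the arm or the gripper's body presses on something with over 40 N, if the wrist force passes 120 N, or if a joint passes its speed limit or range.

## Robot

A 6-joint arm with a two-finger parallel gripper is mounted at the origin on the work surface. World frame = base frame: x ahead of the robot, y to its left, z up, the work surface at z = 0. Lengths are in mm, angles in rad, forces in N, time in s.
With the tool pointing down it reaches from about 275 to 725 mm from the base axis. Payload 15.9 kg.
Tool frame: the origin (TCP) lies on the centre line of the jaws, within the pads' length; the fingertips stand 8 mm ahead of it and the grasp point (between the pads) lies 11 mm behind it; y points along the fingers, x is the direction in which the jaws open and shut, and the axes are right-handed (so a half turn about y gives the same grasp; the last joint's range is limited). The gripper opens to 85 mm and grips with 20 to 120 N. Pads are 22 mm wide; open, the fingers measure 114 mm over their backs; the gripper's body (76 mm by 85 mm) begins 54 mm behind the grasp point. The pads swing forward as they close: fully open they stand 13 mm farther back than shut.
Start: joints at [-1.19, 0.213, -0.034, 1.323, 0, 1.571], TCP at [185.825, -464.171, 239.306] pointing down, gripper open.
Joint ranges: [-2.98, 2.98], [-0.74, 1.72], [-1.14, 1.35], [-2.1, 2.04], [-1.57, 1.44], [-3.14, 3.14]. Speed limits (rad/s): [1.89, 1.89, 2.39, 2.57, 3.14, 3.14].

## Interface

Orientations are given as a unit quaternion [x, y, z, w].
In Python, from workcell import state, read_camera, camera_info, job gives the robot as it stands.
- The arm moves only by the tool drive_tool, never from a script. Its argument "steps" is a list of rows, each a list of 2 entries, a list of its own where there are three numbers: the shift along the world's x, y, z in m, then the turn about the world's z in rad. In form: [[[dx, dy, dz], turn], ...]. A call has 1 to 12 rows; each row is the pose to reach, as a shift and turn from the pose measured when the call began; what a row does not reach only later rows make up. A row lasts 1/10 s, in which the tool goes at most 50 mm and 8.59 degrees, less where a joint would pass 70% of its speed; a pose out of reach is approached as far as the arm can. A call with a gripper value outside its range is refused whole. "grip" is the gripper's target within -1 to 1 (shut at 1, half-way at 0, fully open at -1), set as the call begins (left out, the last holds). The fingers move at their own pace and stop on an object; "squeeze" is the grip in N (left out, the last holds). Time passes only in rows, so rows that repeat a pose let the fingers close. It gives the time, the measured TCP pose, the force and the opening at its end, in the units of the state.
- state(): the state, without advancing time (a new reading comes with each control period).
- read_camera(name): name is "scene" or "top" or "wrist"; returns the picture (384x512x3 uint8, red, green, blue); there is no depth.
- camera_info(name): a dict with "camera_matrix" (3x3 intrinsics, pixels), "distortion" ([k1, k2, p1, p2, k3] as OpenCV has them; the pictures are not rectified), "world_to_cam" (4x4, takes a point from world to camera coordinates); the wrist camera has in their place "hand_eye" (4x4, takes a point from camera to tool coordinates, whose origin is the TCP and whose axes are the tool frame's). Camera axes: x right, y up, looking along -z (the intrinsics and any distortion apply to the point x, -y, -z); pixel columns grow to the right and rows downward; lengths in mm; the calibration is good to about 2 mm. A picture is of the moment at which its call begins: read the wrist's pose just before it. camera_info takes no time and is no camera call.
- job.close_job(): hands the job in, once; it reports no verdict.
The state is a dict: "time": time; "joint_pos": joint angles; "dq": joint speeds; "tau": joint torques, N m; "tcp_pos": TCP position; "orientation": TCP orientation; "wrist_force": force on the tool from outside, world axes, zero at the start; "torque": the same for the moment, N m; "gripper_width": opening from 0.0 (shut) to 1.0 (fully open).
Only numpy, scipy, OpenCV 4.12 (cv2) and the standard library are available. Lean on these libraries where they do the work, as an engineer would, in place of code of your own. Each camera call takes 0.05 s, during which the arm holds its last target. There are 200 camera calls.

## Working session

There is one attempt and no reset: what is moved stays moved. The work goes in short steps, Python scripts to look and compute and a tool call to move; the robot and the scene stay as the last step left them, time stands still between calls to the robot, and variables do not carry over. Pictures are saved under pics/ and viewed, about 12 in all and at most 16, crops included, and the job is handed in when it is done.

Besides the shell and the picture viewer there is one more tool, called after "Request:" as name(argument=value, ...) on one line, values as JSON. drive_tool: Moves the arm, as the interface text tells. Its arguments: {"type":"object","properties":{"steps":{"type":"array","items":{"type":"array"}},"grip":{"type":"number"},"squeeze":{"type":"number"}},"required":["steps"]}

```bash
ls; mkdir -p pics
cat > h.py <<'E'
import numpy as np, cv2, json
from workcell import state, read_camera, camera_info, job
def snap(n,f):
    im=read_camera(n); cv2.imwrite('pics/'+f,im[:,:,::-1]); return im
def cam(n,st=None):
    c=camera_info(n); K=np.array(c['camera_matrix'],float); D=np.array(c['distortion'],float)
    if 'world_to_cam' in c: C=np.linalg.inv(np.array(c['world_to_cam'],float))
    else:
        from scipy.spatial.transform import Rotation as R
        T=np.eye(4); T[:3,:3]=R.from_quat(st['orientation']).as_matrix(); T[:3,3]=st['tcp_pos']
        C=T@np.array(c['hand_eye'],float)
    return K,D,C
def ray(c,uv):
    K,D,C=c; p=cv2.undistortPoints(np.array(uv,float).reshape(-1,1,2),K,D).reshape(-1,2)
    d=np.c_[p[:,0],-p[:,1],-np.ones(len(p))]@C[:3,:3].T
    return C[:3,3],d
def onz(c,uv,z):
    o,d=ray(c,uv); return o+d*((z-o[2])/d[:,2])[:,None]
def proj(c,P):
    K,D,C=c; q=(np.atleast_2d(P)-C[:3,3])@C[:3,:3]; q=q*[1,-1,-1]
    return cv2.projectPoints(q,np.zeros(3),np.zeros(3),K,D)[0].reshape(-1,2)
def tri(c1,u1,c2,u2):
    o1,d1=ray(c1,u1);o2,d2=ray(c2,u2);d1=d1[0];d2=d2[0]
    s=np.linalg.lstsq(np.c_[d1,-d2],o2-o1,rcond=None)[0]
    a=o1+s[0]*d1;b=o2+s[1]*d2; return (a+b)/2,np.linalg.norm(a-b)
E
python3 - <<'E'
from h import *
print(state())
for n in('scene','top','wrist'):
    snap(n,n+'0.png'); c=camera_info(n); print(n,json.dumps({k:np.round(v,3).tolist() for k,v in c.items()}))
a=cv2.imread('pics/scene0.png');b=cv2.imread('pics/top0.png')
E
```

```text
pics
{'time': 0.0, 'joint_pos': array([-1.19001188e+00,  2.13313887e-01, -3.50662374e-02,  1.32350644e+00,
       -1.21163760e-05,  1.57077611e+00]), 'dq': array([ 0.00055849, -0.00037005,  0.00243367, -0.00090549,  0.00149242,
       -0.00074844]), 'tau': array([ 1.54231460e-03, -6.86157632e+01,  4.87119913e+01,  1.72291661e-02,
       -1.04004282e-04, -7.75875833e-06]), 'tcp_pos': array([ 185.69508877, -463.87365074,  238.83444895]), 'orientation': array([-0.58537848,  0.39665865, -0.39601543,  0.5858035 ]), 'wrist_force': array([-0.3128787 , -0.06344333,  0.01144349]), 'torque': array([0.044638  , 0.01320292, 0.00206584]), 'gripper_width': 1.0018303596551965}
scene {"camera_matrix": [[350.707, 0.0, 259.139], [0.0, 350.707, 195.877], [0.0, 0.0, 1.0]], "distortion": [-0.017, 0.0, 0.0, 0.0, 0.0], "world_to_cam": [[0.502, 0.865, 0.014, -343.04], [-0.656, 0.37, 0.657, 306.896], [0.563, -0.339, 0.754, -1277.32], [0.0, 0.0, 0.0, 1.0]]}
top {"camera_matrix": [[409.38, 0.0, 251.956], [0.0, 409.38, 193.178], [0.0, 0.0, 1.0]], "distortion": [-0.111, 0.0, 0.0, 0.0, 0.0], "world_to_cam": [[-0.011, -1.0, -0.009, 57.163], [0.995, -0.011, 0.096, -531.122], [-0.096, -0.008, 0.995, -1190.821], [0.0, 0.0, 0.0, 1.0]]}
wrist {"camera_matrix": [[272.815, 0.0, 259.719], [0.0, 272.815, 192.942], [0.0, 0.0, 1.0]], "distortion": [-0.066, 0.0, 0.0, 0.0, 0.0], "hand_eye": [[1.0, 0.0, -0.001, -1.233], [-0.001, 0.278, -0.961, -134.038], [-0.0, 0.961, 0.278, 70.022], [0.0, 0.0, 0.0, 1.0]]}
```

View pics/top0.png

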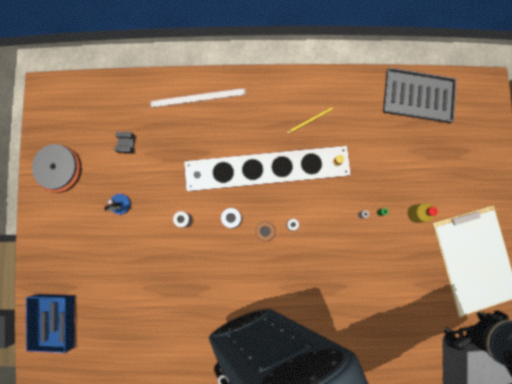

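View pics/scene0.png

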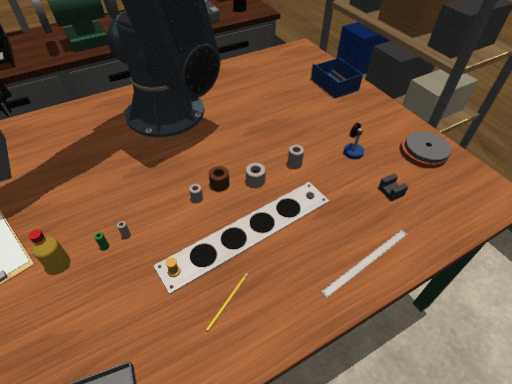

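Run:
```python
from h import *
from scipy.spatial.transform import Rotation as R
s=state(); print('jaw x dir',R.from_quat(s['orientation']).as_matrix().round(3).tolist())
t=cv2.imread('pics/top0.png'); sc=cv2.imread('pics/scene0.png')
def blobs(im,m,roi,lo,hi,name,z):
    x0,y0,x1,y1=roi; mm=np.zeros(m.shape,np.uint8); mm[y0:y1,x0:x1]=m[y0:y1,x0:x1]
    n,l,st,ce=cv2.connectedComponentsWithStats(mm); c=cam(name)
    for i in range(1,n):
        if lo<=st[i,4]<=hi: print(name,ce[i].round(1),st[i,:].tolist(),onz(c,[ce[i]],z)[0].round(1))
T=cv2.cvtColor(t,cv2.COLOR_BGR2HSV);S=cv2.cvtColor(sc,cv2.COLOR_BGR2HSV)
print('rests');blobs(t,((T[...,2]<60)).astype(np.uint8),(180,140,355,195),150,900,'top',9)
blobs(sc,((S[...,2]<60)).astype(np.uint8),(155,185,335,285),150,900,'scene',9)
print('bush');blobs(t,((T[...,1]<90)&(T[...,2]>70)).astype(np.uint8),(90,195,400,250),15,900,'top',50)
blobs(sc,((S[...,1]<70)&(S[...,2]>60)).astype(np.uint8),(110,140,310,242),15,900,'scene',50)
print('post');blobs(t,((T[...,1]>130)&(T[...,0]>18)&(T[...,0]<32)).astype(np.uint8),(180,140,355,195),5,900,'top',51)
a=cv2.resize(sc[140:245,110:310],None,fx=3.9,fy=3.9,interpolation=cv2.INTER_CUBIC)
b=cv2.resize(t[200:240,165:395],None,fx=3.4,fy=3.4,interpolation=cv2.INTER_CUBIC)
o=np.zeros((a.shape[0]+b.shape[0],max(a.shape[1],b.shape[1]),3),np.uint8);o[:a.shape[0],:a.shape[1]]=a;o[a.shape[0]:,:b.shape[1]]=b
cv2.imwrite('pics/crop0.png',o);print(o.shape)
```

```text
jaw x dir [[0.372, -0.0, 0.928], [-0.928, 0.001, 0.372], [-0.001, -1.0, 0.0]]
rests
top [311.1 163.4] [302, 155, 19, 18, 261] [ 622.2 -129.1    9. ]
top [281.6 166.3] [273, 158, 18, 18, 262] [614.3 -39.4   9. ]
top [252.3 169. ] [243, 160, 19, 19, 261] [606.8  49.7   9. ]
top [222.7 171.9] [214, 163, 18, 19, 260] [599.1 139.7   9. ]
scene [287.9 207.6] [277, 199, 23, 18, 330] [604.5 138.2   9. ]
scene [261.5 222.3] [250, 213, 24, 20, 369] [612.1  48.5   9. ]
scene [233.2 238.2] [221, 228, 25, 21, 409] [620.1 -41.1   9. ]
scene [202.7 255.2] [190, 244, 26, 23, 464] [ 627.8 -130.5    9. ]
bush
top [110.7 200.7] [108, 195, 8, 11, 43] [511.9 469.2  50. ]
top [127.9 198.9] [124, 195, 7, 11, 15] [516.7 416.9  50. ]
top [115.2 209.9] [106, 206, 22, 9, 64] [484.4 454.9  50. ]
top [230.7 217.6] [220, 207, 22, 22, 365] [459.  113.6  50. ]
top [181.3 219. ] [173, 211, 18, 17, 250] [456.1 257.4  50. ]
top [364.1 213.8] [359, 210, 11, 8, 67] [ 465.2 -275.2   50. ]
top [292.5 224.2] [287, 218, 12, 13, 128] [437.9 -65.2  50. ]
top [264.7 231. ] [260, 226, 10, 11, 76] [419.2  15.5  50. ]
scene [296.1 150.2] [289, 145, 15, 11, 113] [453.1 263.6  50. ]
scene [255.2 170.1] [246, 163, 19, 15, 197] [467.1 111.5  50. ]
scene [195.1 188.8] [190, 184, 11, 10, 85] [449.3 -68.5  50. ]
scene [121.3 224.7] [117, 221, 9, 8, 50] [ 470.8 -278.5   50. ]
post
top [338.3 159.8] [335, 156, 8, 8, 46] [ 625. -204.   51.]
(546, 782, 3)
```

View pics/crop0.png

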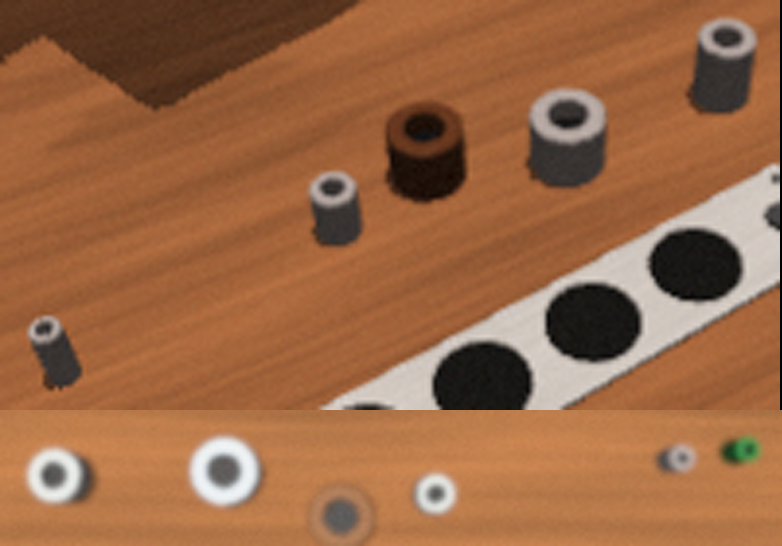

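Candidates for steel bushings in the top view: (182,219) tall = c (46 mm); (231,218) widest = d; (293,225) = b; (364,214) narrowest = a. The look-alikes are brown (265,231) and green (383,212), which I leave alone. The crop confirms steel colour and ring sizes. The brass post stands at the −y end (338,160), so d goes to the rest at y≈−130, then c, b, a.

Request:
drive_tool(steps=[[[0.03, 0.05, 0.0], 0.14], [[0.314, 0.504, 0.011], 1.276], [[0.314, 0.504, 0.011], 1.276], [[0.314, 0.504, 0.011], 1.276], [[0.314, 0.504, 0.011], 1.276], [[0.314, 0.504, 0.011], 1.276], [[0.314, 0.504, 0.011], 1.276], [[0.314, 0.504, 0.011], 1.276], [[0.314, 0.504, 0.011], 1.276], [[0.314, 0.504, 0.011], 1.276], [[0.314, 0.504, 0.011], 1.276], [[0.314, 0.504, 0.011], 1.276]], grip=-1, squeeze=50)

```text
time: 1.35
tcp_pos: [500.5, 42.5, 249.8]
orientation: [0.706, 0.03, -0.031, -0.706]
wrist_force: [0.9, -0.7, 0.1]
gripper_width: 0.999
```

Request:
drive_tool(steps=[[[0, 0, 0], 0], [[0, 0, 0], 0]])

```text
time: 1.55
tcp_pos: [500.4, 43.2, 249.2]
orientation: [0.706, 0.031, -0.032, -0.706]
wrist_force: [0.1, -0.5, 0.1]
gripper_width: 0.998
```

```bash
cat >> h.py <<'E'
def wsnap(f):
    s=state(); im=snap('wrist',f); np.savez('pics/'+f+'.npz',pos=s['tcp_pos'],q=s['orientation'])
    return im[:,:,::-1].copy(),cam('wrist',s),s
E
python3 - <<'E'
from h import *
im,c,s=wsnap('w1.png')
H=cv2.cvtColor(im,cv2.COLOR_BGR2HSV)
for nm,P,z in(('d',[463,112,50],0),('c',[455,260,62],0),('b',[443,-67,46],0),('r1',[625,-130,9],0),('r4',[602,139,9],0),('post',[628,-208,51],0)):
    print(nm,proj(c,P)[0].round(0))
E
```

```text
d [234. 114.]
c [236. -32.]
b [212. 248.]
r1 [329. 281.]
r4 [344. 103.]
post [328. 340.]
```

View pics/w1.png

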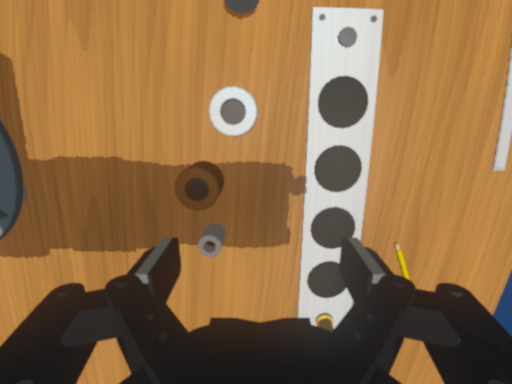

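The wrist view shows d at (233,111), brown at (200,186), b at (211,242), the rests at x≈330–343 and the post at (324,321). The predicted pixels agree within a few.

```bash
cat >> h.py <<'E'
def blob(im,cond,roi,lo=40,hi=20000):
    """centre of hull-ellipse of largest blob in roi (x0,y0,x1,y1)"""
    x0,y0,x1,y1=roi; m=cond[y0:y1,x0:x1].astype(np.uint8)
    cs=[k for k in cv2.findContours(m,cv2.RETR_EXTERNAL,cv2.CHAIN_APPROX_NONE)[0] if lo<cv2.contourArea(k)<hi]
    k=max(cs,key=cv2.contourArea); e=cv2.fitEllipse(k)
    return np.array(e[0])+[x0,y0],e[1]
def bright(im,v=100,s=70):
    H=cv2.cvtColor(im,cv2.COLOR_BGR2HSV); return (H[...,1]<s)&(H[...,2]>v)
def dark(im,v=75):
    H=cv2.cvtColor(im,cv2.COLOR_BGR2HSV); return (H[...,2]<v)
E
python3 - <<'E'
from h import *
im=cv2.imread('pics/w1.png'); z=np.load('pics/w1.png.npz'); cw=cam('wrist',dict(tcp_pos=z['pos'],orientation=z['q']))
ct,cs=cam('top'),cam('scene')
R=[]
for roi,u in(((312,70,374,132),(222.7,171.9)),((308,140,368,197),(252.3,169)),((305,203,360,250),(281.6,166.3))):
    p,a=blob(im,dark(im),roi); R.append(p); print('rest',p.round(1),np.round(a,1),onz(cw,[p],9)[0].round(1),'tri top',[np.round(q,1) for q in tri(cw,[p],ct,[u])])
p,a=blob(im,bright(im,150),(200,80,266,145)); print('d',p.round(1),np.round(a,1),onz(cw,[p],50)[0].round(1),'tri',[np.round(q,1) for q in tri(cw,[p],ct,[(230.7,217.6)])],[np.round(q,1) for q in tri(cw,[p],cs,[(255.2,170.1)])])
p,a=blob(im,bright(im,100),(190,220,235,262)); print('b',p.round(1),np.round(a,1),onz(cw,[p],46)[0].round(1))
for n,a_,b_ in(('c',(181.3,219),(296.1,150.2)),('d',(230.7,217.6),(255.2,170.1)),('b',(292.5,224.2),(195.1,188.8)),('a',(364.5,213.5),(121.3,224.7))):
    print(n,[np.round(q,1) for q in tri(ct,[a_],cs,[b_])])
E
```

```text
Traceback (most recent call last):
  File "h.py", line 33, in blob
    k=max(cs,key=cv2.contourArea); e=cv2.fitEllipse(k)
ValueError: max() iterable argument is empty
```

```bash
cat > m1.py <<'E'
from h import *
im=cv2.imread('pics/w1.png'); z=np.load('pics/w1.png.npz'); cw=cam('wrist',dict(tcp_pos=z['pos'],orientation=z['q']))
ct,cs=cam('top'),cam('scene')
print('rest px value',im[101,343],im[228,332],im[111,233],im[95,233],im[242,200],im[240,221])
for roi,u in(((312,70,374,132),(222.7,171.9)),((308,140,366,197),(252.3,169)),((305,203,358,240),(281.6,166.3))):
    p,a=blob(im,dark(im,110),roi); print('rest',p.round(1),np.round(a,1),onz(cw,[p],9)[0].round(1),'tri top',[np.round(q,1) for q in tri(cw,[p],ct,[u])])
p,a=blob(im,bright(im,150),(200,80,266,145)); print('d',p.round(1),np.round(a,1),onz(cw,[p],50)[0].round(1),'tri',[np.round(q,1) for q in tri(cw,[p],ct,[(230.7,217.6)])],[np.round(q,1) for q in tri(cw,[p],cs,[(255.2,170.1)])])
p,a=blob(im,bright(im,100),(190,220,235,262)); print('b',p.round(1),np.round(a,1),onz(cw,[p],46)[0].round(1))
for n,a_,b_ in(('c',(181.3,219),(296.1,150.2)),('d',(230.7,217.6),(255.2,170.1)),('b',(292.5,224.2),(195.1,188.8)),('a',(364.5,213.5),(121.3,224.7))):
    print(n,[np.round(q,1) for q in tri(ct,[a_],cs,[b_])])
E
python3 m1.py
```

```text
rest px value [70 77 79] [67 73 78] [105 111 116] [228 230 222] [120 125 132] [79 84 94]
rest [342.5 101.5] [46.7 50.7] [600.  140.9   9. ] tri top [array([598.5, 139.8,  14.2]), np.float64(1.4)]
rest [337.5 168.1] [42.9 46.2] [607.6  51.9   9. ] tri top [array([608.6,  50.3,   3.4]), np.float64(1.9)]
rest [333.5 225.4] [33.5 46.1] [616.2 -34.2   9. ] tri top [array([617.7, -39.1,  -1.3]), np.float64(4.0)]
d [232.8 110.7] [47.7 49.7] [460.9 115.6  50. ] tri [array([459.4, 115.1,  31.8]), np.float64(1.1)] [array([460.2, 115.6,  42.2]), np.float64(0.1)]
b [209.4 245.2] [20.7 23.1] [439.4 -63.5  46. ]
c [array([457. , 258.3,  55. ]), np.float64(3.8)]
d [array([459.6, 114.8,  42. ]), np.float64(1.8)]
b [array([438.3, -65.9,  37.9]), np.float64(1.0)]
a [array([ 466.2, -278.4,   44.4]), np.float64(0.8)]
```

Request:
drive_tool(steps=[[[-0.039, 0.072, -0.11], 0], [[-0.039, 0.072, -0.11], 0], [[-0.039, 0.072, -0.11], 0], [[-0.039, 0.072, -0.11], 0], [[-0.039, 0.072, -0.11], 0], [[-0.039, 0.072, -0.11], 0]])

```text
time: 2.2
tcp_pos: [462.0, 113.4, 140.8]
orientation: [0.706, 0.03, -0.03, -0.706]
wrist_force: [0.3, 0.4, 0.6]
gripper_width: 0.997
```

Run:
```python
from h import *
im,c,s=wsnap('w2.png')
print(s['tcp_pos'],proj(c,[461,115,50]))
```

```text
[462.02238706 113.36389912 140.76606085] [[259.65531026 198.08088946]]
```

View pics/w2.png

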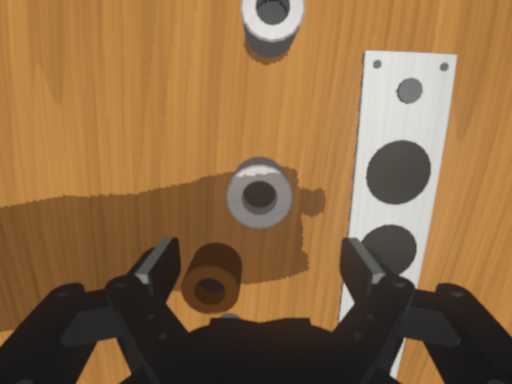

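d shows at (260,196), 2 px off prediction and centred between the jaws. c is at (271,12).

```bash
cat > m2.py <<'E'
from h import *
def ld(f):
    z=np.load(f'pics/{f}.npz'); return cv2.imread('pics/'+f),cam('wrist',dict(tcp_pos=z['pos'],orientation=z['q']))
i1,c1=ld('w1.png'); i2,c2=ld('w2.png')
p1,a1=blob(i1,dark(i1,135),(220,98,247,124)); p2,a2=blob(i2,dark(i2,95),(240,176,280,216))
print('d hole',p1,a1,p2,a2,tri(c1,[p1],c2,[p2]),onz(c2,[p2],50))
for r1,r2 in(((312,70,374,132),(364,136,434,206)),((308,140,366,197),(356,222,420,270))):
    q1,a1=blob(i1,dark(i1,110),r1);q2,a2=blob(i2,dark(i2,110),r2)
    print('rest',q2.round(1),np.round(a2,1),tri(c1,[q1],c2,[q2]),onz(c2,[q2],9))
p,a=blob(i2,dark(i2,95),(253,0,292,26)); print('c hole',p,a,onz(c2,[p],62))
E
python3 m2.py
```

```text
d hole [232.45659828 110.87949657] (23.234115600585938, 24.33202362060547) [258.90479279 196.91424942] (31.776704788208008, 32.84025192260742) (array([460.34138723, 115.39290586,  47.99675129]), np.float64(0.059003170515115035)) [[460.26532517 115.99378494  50.        ]]
rest [398.1 172. ] [58.1 66. ] (array([600.92275182, 141.10143976,   5.88253665]), np.float64(0.014533370030143263)) [[599.23422794 141.61213988   9.        ]]
rest [385.5 249.2] [45.  63.9] (array([610.86310565,  50.19398339,  -1.27575856]), np.float64(0.21746056034658365)) [[605.14196433  55.26050752   9.        ]]
c hole [272.53656006   9.67012691] (23.7048397064209, 33.1343994140625) [[457.83149833 256.63564412  62.        ]]
```

Request:
drive_tool(steps=[[[-0.0015, 0.002, -0.04], 0], [[-0.0015, 0.002, -0.08], 0], [[-0.0015, 0.002, -0.11], 0], [[-0.0015, 0.002, -0.121], 0], [[-0.0015, 0.002, -0.121], 0]])

```text
time: 2.75
tcp_pos: [460.7, 114.9, 19.6]
orientation: [0.707, 0.03, -0.03, -0.706]
wrist_force: [0.3, 0.4, 0.7]
gripper_width: 0.996
```

Request:
drive_tool(steps=[[[0, 0, 0], 0], [[0, 0, 0], 0], [[0, 0, 0], 0], [[0, 0, 0], 0], [[0, 0, 0], 0], [[0, 0, 0], 0]], grip=1, squeeze=50)

```text
time: 3.35
tcp_pos: [461.8, 115.0, 21.3]
orientation: [0.706, 0.031, -0.029, -0.706]
wrist_force: [-3.3, -1.6, 12.2]
gripper_width: 0.669
```

Request:
drive_tool(steps=[[[0, 0, 0.02], 0], [[0, 0, 0.06], 0], [[0.02, -0.03, 0.1], 0], [[0.161, -0.305, 0.119], 0], [[0.161, -0.305, 0.119], 0], [[0.161, -0.305, 0.119], 0], [[0.161, -0.305, 0.119], 0], [[0.161, -0.305, 0.119], 0], [[0.161, -0.305, 0.119], 0], [[0.161, -0.305, 0.119], 0], [[0.161, -0.305, 0.119], 0], [[0.161, -0.305, 0.119], 0]])

```text
time: 4.55
tcp_pos: [622.5, -189.9, 140.5]
orientation: [-0.706, -0.031, 0.029, 0.707]
wrist_force: [-1.0, 0.5, -6.3]
gripper_width: 0.664
```

Run:
```python
from h import *
im,c,s=wsnap('w3.png')
print(s['tcp_pos'],s['wrist_force'],s['gripper_width'],proj(c,[[623.2,-128,9],[615.5,-38,9],[626,-207,51]]))
```

```text
[ 622.51139571 -189.91809017  140.46819297] [-0.99090313  0.54520948 -6.31568335] 0.6643650548902788 [[266.56312595 125.03477142]
 [267.03032188  20.58687883]
 [262.82887608 219.24151416]]
```

View pics/w3.png

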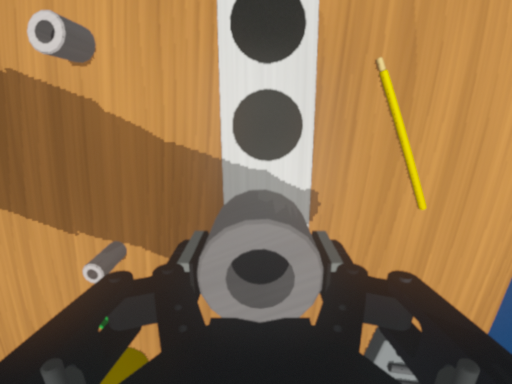

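d is held upright (ring centre about (261,270)). The post-end rest is at (267,125), the next at (267,22), b at (47,32) and a at (93,271).

```bash
cat > m3.py <<'E'
from m2 import *
i3,c3=ld('w3.png'); pos=np.load('pics/w3.png.npz')['pos']
q1,a=blob(i3,dark(i3,110),(228,85,308,163)); print('rest_post',q1.round(1),np.round(a,1),onz(c3,[q1],9).round(1))
q2,a=blob(i3,dark(i3,110),(222,0,312,66)); print('rest_2',q2.round(1),np.round(a,1),onz(c3,[q2],9).round(1))
H=cv2.cvtColor(i3,cv2.COLOR_BGR2HSV)
p,a=blob(i3,bright(i3,85,60),(195,220,325,322)); print('held ring',p,a,onz(c3,[p],pos[2]+28.7)-pos)
p,a=blob(i3,dark(i3,75),(222,245,296,312)); print('held hole',p,a,onz(c3,[p],pos[2]+28.7)-pos)
for n,roi,h in(('b',(24,8,68,56),46),('a',(78,258,106,284),52)):
    p,a=blob(i3,bright(i3,125),roi); print(n,p.round(1),np.round(a,1),onz(c3,[p],h).round(1))
E
python3 m3.py
```

```text
d hole [232.45659828 110.87949657] (23.234115600585938, 24.33202362060547) [258.90479279 196.91424942] (31.776704788208008, 32.84025192260742) (array([460.34028731, 115.39210592,  47.99788536]), np.float64(0.058980040278537295)) [[460.26426205 115.99264188  50.        ]]
rest [398.1 172. ] [58.1 66. ] (array([600.92162835, 141.10080696,   5.88375592]), np.float64(0.01454611207107218)) [[599.23376982 141.61131069   9.        ]]
rest [385.5 249.2] [45.  63.9] (array([610.86209052,  50.19336746,  -1.27458815]), np.float64(0.2174774863736339)) [[605.1416081  55.2593163   9.       ]]
c hole [272.53656006   9.67012691] (23.7048397064209, 33.1343994140625) [[457.8302676  256.63522612  62.        ]]
rest_post [267.2 124.5] [67.4 68.8] [[ 623.7 -127.4    9. ]]
rest_2 [267.5  27.5] [65.4 77. ] [[616.5 -43.6   9. ]]
held ring [259.89698029 268.57781982] (108.17261505126953, 129.65309143066406) [[-1.46744505  6.32770767 28.7       ]]
held hole [259.65466309 266.57814026] (33.24006271362305, 53.92972183227539) [[-1.65828423  7.31950217 28.7       ]]
b [46.1 31.5] [37.4 43.8] [[441.3 -66.   46. ]]
a [ 92.7 272.4] [18.  20.8] [[ 468.1 -275.6   52. ]]
```

```bash
python3 - <<'E' | tail -8
from m3 import *
t=np.linspace(0,2*np.pi,72)
for dy in(0.7,3,6):
    P=pos+np.c_[-1.5+29*np.cos(t),dy+29*np.sin(t),0*t+28.7]
    u=proj(c3,P); print(dy,'top edge',u[:,1].min().round(1),'lr',u[:,0].min().round(1),u[:,0].max().round(1), 'row of max width',u[u[:,0].argmax(),1].round(1))
m=bright(i3,85,60)[195:325,190:335]
col=i3[195:330,260].max(1); print(col.tolist())
row=i3[272,185:335].max(1); print(row.tolist())
E
```

```text
held hole [259.65466309 266.57814026] (33.24006271362305, 53.92972183227539) [[-1.65828423  7.31950217 28.7       ]]
b [46.1 31.5] [37.4 43.8] [[441.3 -66.   46. ]]
a [ 92.7 272.4] [18.  20.8] [[ 468.1 -275.6   52. ]]
0.7 top edge 219.1 lr 193.9 323.6 row of max width 273.9
3 top edge 213.9 lr 193.9 324.4 row of max width 269.4
6 top edge 207.0 lr 194.0 325.5 row of max width 263.5
[105, 104, 105, 104, 102, 99, 98, 99, 97, 97, 97, 96, 97, 97, 97, 97, 96, 97, 97, 96, 96, 95, 96, 101, 115, 126, 129, 129, 132, 138, 143, 143, 142, 142, 141, 142, 142, 142, 142, 142, 142, 141, 141, 140, 141, 142, 142, 141, 140, 140, 140, 141, 141, 133, 101, 63, 52, 51, 51, 51, 50, 49, 51, 49, 49, 50, 49, 49, 49, 48, 49, 48, 50, 49, 47, 48, 48, 48, 47, 47, 48, 46, 47, 46, 46, 47, 46, 47, 55, 72, 87, 90, 91, 91, 91, 91, 91, 91, 91, 90, 89, 90, 89, 91, 91, 91, 91, 90, 89, 89, 88, 89, 92, 110, 132, 138, 138, 138, 138, 138, 137, 136, 135, 135, 136, 134, 122, 89, 52, 37, 36, 37, 36, 34, 36]
[68, 72, 71, 68, 62, 58, 58, 54, 48, 45, 47, 66, 96, 122, 130, 134, 137, 137, 138, 137, 137, 137, 137, 137, 137, 138, 138, 138, 137, 138, 138, 139, 138, 139, 138, 139, 139, 139, 139, 138, 135, 121, 102, 92, 91, 90, 90, 90, 89, 82, 68, 54, 49, 48, 49, 48, 48, 48, 48, 50, 48, 47, 48, 47, 48, 49, 48, 48, 48, 47, 49, 48, 47, 47, 48, 48, 48, 47, 48, 48, 48, 49, 47, 47, 49, 49, 48, 47, 46, 49, 49, 49, 48, 48, 48, 49, 49, 48, 52, 68, 86, 93, 94, 96, 95, 95, 95, 97, 109, 131, 140, 140, 141, 140, 140, 141, 140, 140, 140, 140, 140, 140, 141, 141, 141, 140, 141, 141, 142, 142, 142, 142, 142, 142, 142, 139, 130, 112, 80, 57, 51, 53, 58, 61, 62, 64, 70, 74, 75, 73]
```

Request:
drive_tool(steps=[[[0.002, 0.04, -0.01], 0], [[0.0023, 0.062, -0.04], 0], [[0.0023, 0.062, -0.08], 0], [[0.0023, 0.062, -0.1], 0], [[0.0023, 0.062, -0.107], 0], [[0.0023, 0.062, -0.1095], 0], [[0.0023, 0.062, -0.1095], 0]])

```text
time: 5.3
tcp_pos: [625.3, -127.3, 32.3]
orientation: [0.706, 0.031, -0.029, -0.706]
wrist_force: [0.2, -0.5, -6.3]
gripper_width: 0.662
```

Request:
drive_tool(steps=[[[-0.0005, -0.0008, -0.001], 0], [[-0.0005, -0.0008, -0.002], 0], [[-0.0005, -0.0008, -0.002], 0]])

```text
time: 5.6
tcp_pos: [625.1, -128.3, 30.8]
orientation: [0.707, 0.032, -0.029, -0.706]
wrist_force: [0.6, 0.3, -7.5]
gripper_width: 0.665
```

Request:
drive_tool(steps=[[[0, 0, 0], 0], [[0, 0, 0], 0], [[0, 0, 0], 0], [[0, 0, 0], 0], [[0, 0, 0], 0], [[0, 0, 0], 0]], grip=-1)

```text
time: 6.2
tcp_pos: [625.1, -128.3, 30.8]
orientation: [0.707, 0.032, -0.029, -0.706]
wrist_force: [0.4, 0.5, -0.5]
gripper_width: 1.001
```

Request:
drive_tool(steps=[[[0, 0, 0.04], 0], [[0, 0, 0.08], 0], [[0, 0, 0.115], 0], [[0, 0, 0.115], 0]])

```text
time: 6.6
tcp_pos: [627.5, -128.7, 151.1]
orientation: [0.707, 0.034, -0.026, -0.706]
wrist_force: [1.1, -0.7, 0.8]
gripper_width: 0.999
```

Run:
```python
from h import *
im,c,s=wsnap('w4.png'); print(s['tcp_pos'])
```

```text
[ 627.46257472 -128.74583288  151.0822412 ]
```

Request:
drive_tool(steps=[[[-0.04, 0.05, 0], 0], [[-0.167, 0.386, 0], 0], [[-0.167, 0.386, 0], 0], [[-0.167, 0.386, 0], 0], [[-0.167, 0.386, 0], 0], [[-0.167, 0.386, 0], 0], [[-0.167, 0.386, 0], 0], [[-0.167, 0.386, 0], 0], [[-0.167, 0.386, 0], 0], [[-0.167, 0.386, 0], 0], [[-0.167, 0.386, 0], 0], [[-0.167, 0.386, 0], 0]])

```text
time: 7.85
tcp_pos: [459.6, 256.6, 147.8]
orientation: [0.707, 0.033, -0.027, -0.706]
wrist_force: [-0.1, -0.1, 0.0]
gripper_width: 1.002
```

Run:
```python
from h import *
im,c,s=wsnap('w5.png'); print(s['tcp_pos'],proj(c,[458,257.5,62]))
a=cv2.imread('pics/w4.png'); cv2.imwrite('pics/two45.png',cv2.resize(np.hstack([a,im]),(800,300),interpolation=cv2.INTER_AREA))
```

```text
[459.58034595 256.59122336 147.77522818] [[258.1927742  200.40033513]]
```

View pics/two45.png

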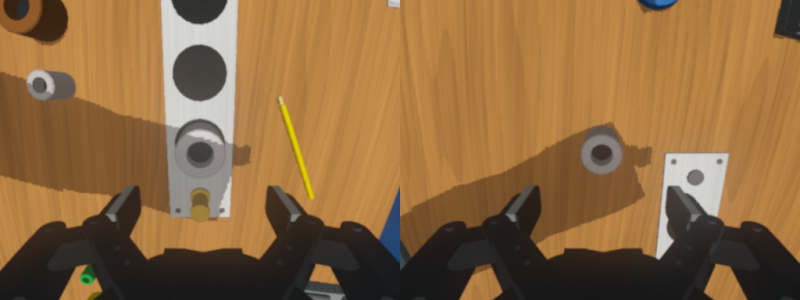

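Left: d stands on the post-end rest. Right: c lies straight between the jaws, at about (258,196) in full-size pixels. I'll measure both.

```bash
cat >> h.py <<'E'
def ld(f):
    z=np.load(f'pics/{f}.npz'); return cv2.imread('pics/'+f),cam('wrist',dict(tcp_pos=z['pos'],orientation=z['q']))
E
python3 - <<'E'
from h import *
i,c=ld('w4.png')
p,a=blob(i,dark(i,85),(238,178,275,214)); print('d hole on rest',p,a,onz(c,[p],59))
q,a=blob(i,dark(i,110),(215,50,298,133)); print('rest2',q,a,onz(c,[q],9))
q,a=blob(i,bright(i,125),(28,86,66,130)); print('b',q,a,onz(c,[q],46))
i,c=ld('w5.png')
p,a=blob(i,dark(i,85),(238,176,278,216)); print('c hole',p,a,onz(c,[p],62))
p,a=blob(i,bright(i,110,60),(225,165,290,225)); print('c ring',p,a,onz(c,[p],62))
i2,c2=ld('w2.png');p2,a2=blob(i2,dark(i2,95),(253,0,292,26)); print('c tri',tri(c2,[p2],c,[p]))
E
```

```text
d hole on rest [255.70422935 194.72616768] (25.171947479248047, 30.68619728088379) [[ 623.83456698 -124.90973436   59.        ]]
rest2 [255.16532135  92.7115097 ] (67.05069732666016, 70.0673828125) [[616.12426743 -38.11705787   9.        ]]
b [ 50.32003975 107.52402878] (31.904531478881836, 38.277496337890625) [[439.82242176 -64.63763698  46.        ]]
c hole [257.50039864 195.58520699] (20.031381607055664, 24.838199615478516) [[457.067054   261.69413099  62.        ]]
c ring [257.67113113 197.0051651 ] (49.69910430908203, 51.775421142578125) [[457.31307132 260.45960147  62.        ]]
c tri (array([457.69117599, 258.63513244,  56.07185808]), np.float64(0.43915441117258974))
```

Request:
drive_tool(steps=[[[-0.002, 0.003, -0.04], 0], [[-0.002, 0.003, -0.08], 0], [[-0.002, 0.003, -0.11], 0], [[-0.002, 0.003, -0.123], 0], [[-0.002, 0.003, -0.125], 0], [[-0.002, 0.003, -0.125], 0]])

```text
time: 8.5
tcp_pos: [458.0, 258.9, 23.1]
orientation: [0.707, 0.032, -0.027, -0.706]
wrist_force: [-0.4, -1.0, -0.6]
gripper_width: 0.995
```

Request:
drive_tool(steps=[[[0, 0, 0], 0], [[0, 0, 0], 0], [[0, 0, 0], 0], [[0, 0, 0], 0], [[0, 0, 0], 0], [[0, 0, 0], 0], [[0, 0, 0], 0]], grip=1)

```text
time: 9.2
tcp_pos: [458.4, 259.1, 24.1]
orientation: [0.707, 0.032, -0.026, -0.706]
wrist_force: [-1.7, -2.0, 11.7]
gripper_width: 0.527
```

Request:
drive_tool(steps=[[[0, 0, 0.02], 0], [[0, 0, 0.06], 0], [[0.02, -0.03, 0.1], 0], [[0.159, -0.359, 0.12], 0], [[0.159, -0.359, 0.12], 0], [[0.159, -0.359, 0.12], 0], [[0.159, -0.359, 0.12], 0], [[0.159, -0.359, 0.12], 0], [[0.159, -0.359, 0.12], 0], [[0.159, -0.359, 0.12], 0], [[0.159, -0.359, 0.12], 0], [[0.159, -0.359, 0.12], 0]])

```text
time: 10.4
tcp_pos: [617.6, -101.8, 143.6]
orientation: [0.707, 0.031, -0.026, -0.706]
wrist_force: [-0.4, 0.7, -4.9]
gripper_width: 0.528
```

Request:
drive_tool(steps=[[[0, 0, 0], 0], [[0, 0, 0], 0]])

```text
time: 10.6
tcp_pos: [617.1, -100.8, 143.5]
orientation: [0.707, 0.032, -0.026, -0.706]
wrist_force: [0.3, 0.0, -3.9]
gripper_width: 0.528
```

```bash
cat > held.py <<'E'
import sys
from h import *
def held(f,r,h,x0,rest_guess):
    """h: height of bush top above TCP; finds outer ring edges in picture and the rest centre"""
    i,c=ld(f); pos=np.load(f'pics/{f}.npz')['pos']
    g=cv2.cvtColor(i,cv2.COLOR_BGR2GRAY)
    t=np.linspace(0,2*np.pi,72)
    for dx,dy in((0,0),(0,3)):
        u=proj(c,pos+np.c_[dx+r*np.cos(t),dy+r*np.sin(t),0*t+h]); print('pred d',dx,dy,'top',u[:,1].min().round(1),'lr',u[:,0].min().round(1),u[:,0].max().round(1))
    k=u.astype(int); yc=int(u[:,1].mean()); xc=int(u[:,0].mean())
    print('col',k[:,1].min()-15,g[k[:,1].min()-15:k[:,1].min()+16,xc].tolist())
    print('rowL',k[:,0].min()-12,g[yc,k[:,0].min()-12:k[:,0].min()+13].tolist())
    print('rowR',k[:,0].max()-12,g[yc,k[:,0].max()-12:k[:,0].max()+13].tolist())
    v=proj(c,[rest_guess[0],rest_guess[1],9])[0].astype(int); w=42
    q,a=blob(i,dark(i,110),(v[0]-w,max(0,v[1]-w),v[0]+w,v[1]+w)); print('rest',q.round(1),np.round(a,1),onz(c,[q],9).round(1),'pos',pos.round(1))
E
python3 - <<'E'
from held import *
im,c,s=wsnap('w6.png'); held('w6.png',23,38,0,(616,-38))
E
```

```text
pred d 0 0 top 244.5 lr 207.3 318.0
pred d 0 3 top 237.5 lr 207.5 319.1
col 222 [92, 91, 91, 91, 91, 90, 91, 91, 92, 91, 90, 90, 91, 90, 91, 90, 91, 91, 90, 93, 105, 117, 125, 125, 127, 130, 136, 139, 139, 139, 138]
rowL 195 [38, 38, 37, 39, 40, 38, 38, 39, 39, 42, 51, 78, 106, 119, 125, 131, 135, 135, 136, 134, 134, 133, 132, 133, 134]
rowR 307 [136, 136, 135, 132, 124, 118, 102, 73, 50, 43, 42, 44, 42, 42, 42, 42, 42, 41, 43, 41, 42, 41, 41, 41, 42]
rest [263.7 123.4] [66.8 68.3] [[616.1 -37.9   9. ]] pos [ 617.1 -100.8  143.5]
```

View pics/w6.png

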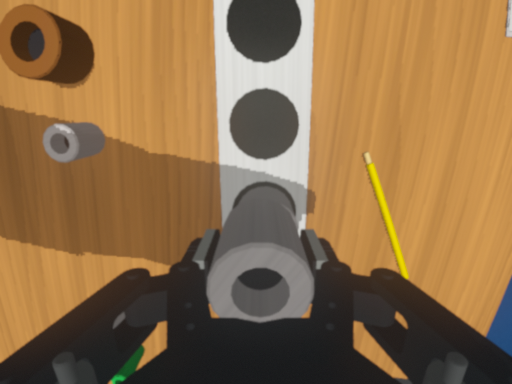

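c is held upright, the second rest is at (264,123), and b at (62,143).

Request:
drive_tool(steps=[[[0, 0.04, -0.01], 0], [[0, 0.062, -0.04], 0], [[0, 0.062, -0.08], 0], [[0, 0.062, -0.1], 0], [[0, 0.062, -0.107], 0], [[0, 0.062, -0.11], 0], [[0, 0.062, -0.11], 0], [[0, 0.062, -0.11], 0]])

```text
time: 11.45
tcp_pos: [618.1, -38.7, 35.0]
orientation: [0.707, 0.032, -0.025, -0.706]
wrist_force: [0.4, -0.6, -4.9]
gripper_width: 0.526
```

Request:
drive_tool(steps=[[[-0.0009, -0.0002, -0.001], 0], [[-0.0009, -0.0002, -0.0018], 0], [[-0.0009, -0.0002, -0.0018], 0]])

```text
time: 11.75
tcp_pos: [617.3, -39.0, 33.5]
orientation: [0.707, 0.032, -0.025, -0.706]
wrist_force: [-0.3, 0.0, -4.8]
gripper_width: 0.528
```

Request:
drive_tool(steps=[[[0, 0, 0], 0], [[0, 0, 0], 0], [[0, 0, 0], 0], [[0, 0, 0], 0], [[0, 0, 0], 0], [[0, 0, 0], 0]], grip=-1)

```text
time: 12.35
tcp_pos: [617.3, -39.0, 33.5]
orientation: [0.707, 0.033, -0.025, -0.706]
wrist_force: [0.7, -1.0, -0.2]
gripper_width: 0.999
```

Request:
drive_tool(steps=[[[0, 0, 0.04], 0], [[0, 0, 0.08], 0], [[-0.03, 0, 0.11], 0], [[-0.177, -0.026, 0.11], 0], [[-0.177, -0.026, 0.11], 0], [[-0.177, -0.026, 0.11], 0], [[-0.177, -0.026, 0.11], 0], [[-0.177, -0.026, 0.11], 0], [[-0.177, -0.026, 0.11], 0]])

```text
time: 13.25
tcp_pos: [441.5, -65.1, 143.9]
orientation: [0.707, 0.033, -0.025, -0.706]
wrist_force: [0.4, 0.7, 0.3]
gripper_width: 1.001
```

Run:
```python
from h import *
im,c,s=wsnap('w7.png'); print(s['tcp_pos'],proj(c,[440.5,-65,46]))
i=im
p,a=blob(i,bright(i,110,60),(225,165,295,235)); print('b ring',p,a,onz(c,[p],46))
```

```text
[441.48502338 -65.06100979 143.92344992] [[258.28593516 197.16637564]]
b ring [256.43409729 196.27611923] (35.22496795654297, 35.998722076416016) [[438.79335631 -64.30200749  46.        ]]
```

View pics/w7.png

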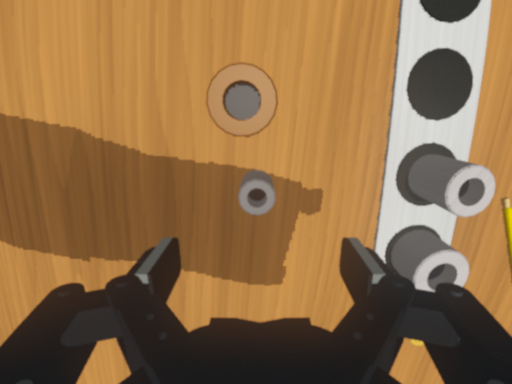

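d and c stand on their rests, bases inside the rubber circles. b is at (256,196) between the jaws; the brown ring (242,100) is clear.

Request:
drive_tool(steps=[[[-0.002, 0.0005, -0.04], 0], [[-0.002, 0.0005, -0.08], 0], [[-0.002, 0.0005, -0.11], 0], [[-0.002, 0.0005, -0.123], 0], [[-0.002, 0.0005, -0.126], 0], [[-0.002, 0.0005, -0.126], 0]])

```text
time: 13.9
tcp_pos: [440.1, -64.3, 17.6]
orientation: [0.707, 0.033, -0.025, -0.706]
wrist_force: [0.5, -0.0, 0.8]
gripper_width: 0.996
```

Request:
drive_tool(steps=[[[0, 0, 0], 0], [[0, 0, 0], 0], [[0, 0, 0], 0], [[0, 0, 0], 0], [[0, 0, 0], 0], [[0, 0, 0], 0], [[0, 0, 0], 0], [[0, 0, 0], 0]], grip=1)

```text
time: 14.7
tcp_pos: [440.5, -64.4, 18.3]
orientation: [0.707, 0.033, -0.025, -0.706]
wrist_force: [-3.1, 0.4, 10.5]
gripper_width: 0.386
```

Request:
drive_tool(steps=[[[0, 0, 0.02], 0], [[0, 0, 0.06], 0], [[0, 0, 0.1], 0], [[0.168, 0.053, 0.127], 0], [[0.168, 0.053, 0.127], 0], [[0.168, 0.053, 0.127], 0], [[0.168, 0.053, 0.127], 0], [[0.168, 0.053, 0.127], 0], [[0.168, 0.053, 0.127], 0], [[0.168, 0.053, 0.127], 0]])

```text
time: 15.7
tcp_pos: [607.6, -11.7, 145.0]
orientation: [0.707, 0.033, -0.025, -0.706]
wrist_force: [-0.7, -0.1, -3.0]
gripper_width: 0.386
```

Run:
```python
from held import *
im,c,s=wsnap('w8.png'); held('w8.png',17,27.7,0,(608.3,51.7)); print(s['gripper_width'],s['wrist_force'])
```

```text
pred d 0 0 top 246.1 lr 224.8 300.1
pred d 0 3 top 239.8 lr 225.0 301.0
col 224 [91, 92, 91, 91, 91, 90, 91, 92, 91, 91, 92, 90, 91, 90, 91, 90, 91, 90, 90, 90, 90, 90, 96, 112, 121, 123, 122, 126, 131, 134, 135]
rowL 213 [38, 39, 40, 41, 41, 44, 49, 51, 52, 49, 63, 96, 117, 122, 126, 130, 134, 135, 135, 135, 134, 135, 135, 135, 135]
rowR 288 [138, 138, 138, 138, 135, 126, 121, 110, 73, 51, 55, 56, 55, 49, 44, 45, 44, 44, 45, 43, 45, 44, 44, 44, 44]
rest [265.2 122.8] [66.4 67.9] [[608.4  51.8   9. ]] pos [607.6 -11.7 145. ]
0.3860286150378469 [-0.67489122 -0.09689125 -3.02302828]
```

View pics/w8.png

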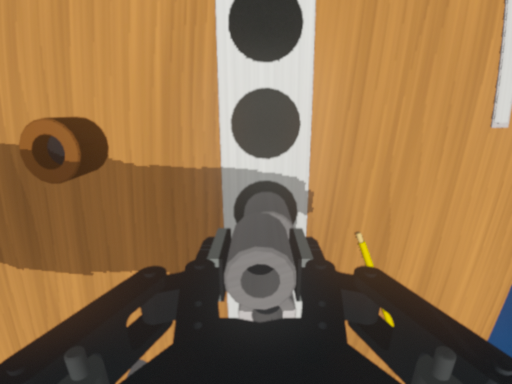

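Request:
drive_tool(steps=[[[0.002, 0.04, -0.01], 0], [[0.002, 0.0635, -0.04], 0], [[0.0015, 0.0635, -0.08], 0], [[0.0015, 0.0635, -0.105], 0], [[0.0015, 0.0635, -0.115], 0], [[0.0015, 0.0635, -0.1175], 0], [[0.0015, 0.0635, -0.1175], 0], [[0.0015, 0.0635, -0.1175], 0]])

```text
time: 16.55
tcp_pos: [609.9, 51.5, 29.1]
orientation: [0.707, 0.033, -0.024, -0.706]
wrist_force: [-0.6, -0.0, -2.7]
gripper_width: 0.382
```

Request:
drive_tool(steps=[[[-0.0002, 0.0003, -0.001], 0], [[-0.0002, 0.0003, -0.0016], 0], [[-0.0002, 0.0003, -0.0016], 0]])

```text
time: 16.85
tcp_pos: [609.8, 51.8, 27.8]
orientation: [0.707, 0.033, -0.024, -0.706]
wrist_force: [-0.0, -0.7, -2.5]
gripper_width: 0.384
```

Request:
drive_tool(steps=[[[0, 0, 0], 0], [[0, 0, 0], 0], [[0, 0, 0], 0], [[0, 0, 0], 0], [[0, 0, 0], 0], [[0, 0, 0], 0]], grip=-1)

```text
time: 17.45
tcp_pos: [609.8, 51.9, 27.8]
orientation: [0.707, 0.034, -0.024, -0.706]
wrist_force: [-0.2, -0.0, -0.2]
gripper_width: 1.001
```

Request:
drive_tool(steps=[[[0, 0, 0.04], 0], [[0, 0, 0.08], 0], [[-0.02, -0.03, 0.117], 0], [[-0.142, -0.328, 0.117], 0], [[-0.142, -0.328, 0.117], 0], [[-0.142, -0.328, 0.117], 0], [[-0.142, -0.328, 0.117], 0], [[-0.142, -0.328, 0.117], 0], [[-0.142, -0.328, 0.117], 0], [[-0.142, -0.328, 0.117], 0], [[-0.142, -0.328, 0.117], 0], [[-0.142, -0.328, 0.117], 0]])

```text
time: 18.65
tcp_pos: [467.7, -276.4, 144.8]
orientation: [0.707, 0.033, -0.024, -0.706]
wrist_force: [1.2, 0.7, -0.7]
gripper_width: 1.002
```

Run:
```python
from h import *
im,c,s=wsnap('w9.png'); print(s['tcp_pos'],proj(c,[467.5,-276,52]))
try:
    p,a=blob(im,bright(im,95,60),(235,170,285,225)); print('a ring',p,a,onz(c,[p],52))
except Exception as e: print(e)
t=snap('top','t2.png')[:,:,::-1]; ss=snap('scene','s2.png')[:,:,::-1]
a=cv2.resize(t[145:195,180:355],None,fx=4.4,fy=4.4,interpolation=cv2.INTER_CUBIC)
b=cv2.resize(im[:,:],None,fx=.8,fy=.8,interpolation=cv2.INTER_AREA); d=cv2.resize(ss[180:290,150:340],(360,208),interpolation=cv2.INTER_CUBIC)
o=np.zeros((a.shape[0]+b.shape[0],780,3),np.uint8);o[:a.shape[0],:a.shape[1]]=a[:,:780];o[a.shape[0]:,:b.shape[1]]=b;o[a.shape[0]:a.shape[0]+208,415:775]=d
cv2.imwrite('pics/c9.png',o);print(o.shape)
```

```text
[ 467.66336191 -276.37182549  144.79130003] [[259.10598752 198.65924417]]
a ring [257.86748886 194.86137772] (22.24515724182129, 34.41651916503906) [[ 466.1547047  -272.63708491   52.        ]]
(527, 780, 3)
```

View pics/c9.png

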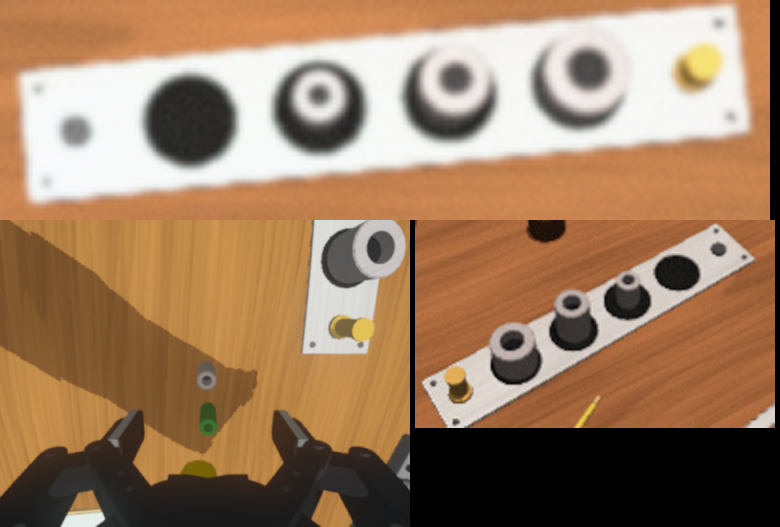

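The top crop shows d, c and b standing on the rests next to the post, in order. In the wrist view a's ring is at about (259,199) as predicted, and the green one behind it at (260,258) is clear of the finger paths.

Request:
drive_tool(steps=[[[-0.0007, 0.0007, -0.04], 0], [[-0.0007, 0.0007, -0.08], 0], [[-0.0007, 0.0007, -0.11], 0], [[-0.0007, 0.0007, -0.122], 0], [[-0.0007, 0.0007, -0.1245], 0], [[-0.0007, 0.0007, -0.1245], 0]])

```text
time: 19.4
tcp_pos: [468.3, -274.5, 21.2]
orientation: [0.707, 0.034, -0.024, -0.706]
wrist_force: [0.2, -1.2, 1.1]
gripper_width: 1.003
```

Request:
drive_tool(steps=[[[0, 0, 0], 0], [[0, 0, 0], 0], [[0, 0, 0], 0], [[0, 0, 0], 0], [[0, 0, 0], 0], [[0, 0, 0], 0], [[0, 0, 0], 0], [[0, 0, 0], 0], [[0, 0, 0], 0]], grip=1, squeeze=40)

```text
time: 20.3
tcp_pos: [468.3, -274.7, 21.6]
orientation: [0.707, 0.034, -0.024, -0.706]
wrist_force: [-3.3, 1.1, 7.8]
gripper_width: 0.249
```

Run:
```python
from h import *
t=cv2.imread('pics/t2.png'); c=cam('top')
G=cv2.cvtColor(t,cv2.COLOR_BGR2GRAY)
m=(G>125)
for n,h,xr,r0 in(('d',59,(299,323),(622.2,-129.1)),('c',71,(270,293),(614.3,-39.4)),('b',55,(241,264),(606.8,49.7))):
    u=proj(c,[*r0,h])[0]; x,y=u
    # bright ring inside dark rest: connected comp nearest u
    k,l,st,ce=cv2.connectedComponentsWithStats(m[150:185,xr[0]:xr[1]].astype(np.uint8))
    hole,a=blob(t,G<125,(int(x)-4,int(y)-4,int(x)+6,int(y)+6),2) if 0 else (None,None)
    w=t[int(y)-9:int(y)+10,int(x)-9:int(x)+10].max(2); print(n,u.round(1)); print(w.tolist() if n=='b' else '')
    for i in range(1,k):
        e=ce[i]+[xr[0],150]
        if np.hypot(*(e-u))<6: print('  comp',e.round(1),st[i].tolist(),(onz(c,[e],h)[0][:2]-r0).round(1))
```

```text
d [313.3 160.5]

c [283.  162.8]

  comp [281.1 166.5] [0, 0, 23, 35, 650] [-10.6   5.6]
b [252.2 166.6]
[[247, 248, 248, 248, 247, 245, 245, 243, 240, 240, 241, 243, 244, 246, 246, 248, 248, 248, 247], [249, 249, 248, 246, 242, 235, 230, 221, 213, 209, 213, 221, 225, 232, 240, 244, 246, 247, 247], [248, 248, 243, 234, 220, 190, 165, 151, 141, 136, 141, 145, 158, 180, 211, 227, 239, 246, 247], [246, 241, 227, 199, 157, 124, 111, 116, 127, 135, 130, 121, 111, 117, 141, 180, 217, 235, 245], [241, 223, 177, 134, 99, 109, 142, 170, 191, 196, 194, 175, 143, 110, 94, 116, 161, 208, 235], [226, 177, 121, 83, 102, 151, 200, 221, 227, 230, 229, 224, 201, 159, 106, 81, 102, 151, 208], [196, 130, 81, 83, 135, 193, 225, 229, 225, 221, 223, 231, 227, 203, 149, 92, 70, 99, 163], [157, 90, 69, 106, 171, 219, 226, 210, 175, 159, 173, 206, 228, 225, 183, 114, 68, 69, 122], [121, 70, 70, 127, 194, 226, 219, 166, 122, 102, 122, 169, 217, 228, 199, 135, 76, 55, 88], [100, 54, 77, 137, 207, 230, 210, 147, 100, 89, 104, 146, 206, 228, 211, 145, 82, 49, 70], [77, 52, 71, 140, 211, 232, 217, 164, 116, 105, 112, 158, 209, 229, 209, 147, 78, 54, 63], [66, 49, 72, 130, 195, 230, 229, 199, 159, 146, 159, 195, 226, 230, 203, 138, 72, 46, 58], [64, 43, 62, 109, 172, 220, 233, 227, 211, 206, 212, 227, 233, 221, 178, 112, 62, 45, 61], [61, 42, 48, 84, 135, 186, 222, 232, 235, 234, 235, 232, 223, 190, 139, 87, 47, 40, 58], [64, 43, 46, 60, 92, 142, 180, 208, 222, 226, 223, 210, 179, 141, 95, 62, 40, 42, 61], [88, 49, 45, 48, 63, 88, 124, 150, 165, 175, 165, 148, 120, 92, 60, 50, 40, 47, 72], [119, 68, 48, 43, 48, 62, 79, 92, 104, 107, 103, 92, 76, 58, 45, 46, 43, 56, 95], [154, 90, 55, 49, 46, 50, 53, 63, 69, 69, 65, 63, 51, 49, 38, 39, 42, 68, 126], [187, 125, 74, 50, 47, 44, 48, 47, 51, 49, 50, 49, 45, 47, 45, 44, 59, 96, 159]]
  comp [251.9 165.7] [0, 0, 23, 35, 602] [2.6 0.8]
```

Request:
drive_tool(steps=[[[0, 0, 0.02], 0], [[0, 0, 0.06], 0], [[0.0, 0.03, 0.1], 0], [[0.132, 0.353, 0.123], 0], [[0.132, 0.353, 0.123], 0], [[0.132, 0.353, 0.123], 0], [[0.132, 0.353, 0.123], 0], [[0.132, 0.353, 0.123], 0], [[0.132, 0.353, 0.123], 0], [[0.132, 0.353, 0.123], 0], [[0.132, 0.353, 0.123], 0], [[0.132, 0.353, 0.123], 0]])

```text
time: 21.5
tcp_pos: [600.2, 79.3, 144.2]
orientation: [0.707, 0.035, -0.025, -0.706]
wrist_force: [-0.4, -0.4, -0.9]
gripper_width: 0.251
```

Run:
```python
from held import *
im,c,s=wsnap('w10.png'); held('w10.png',11,30.4,0,(600.2,141)); print(s['gripper_width'],s['wrist_force'])
```

```text
pred d 0 0 top 261.6 lr 237.9 287.7
pred d 0 3 top 255.4 lr 238.3 288.5
col 240 [78, 78, 77, 77, 77, 77, 77, 77, 77, 77, 76, 77, 77, 76, 76, 77, 77, 77, 77, 77, 76, 76, 76, 76, 76, 81, 92, 104, 108, 107, 110]
rowL 226 [33, 32, 33, 34, 33, 34, 38, 42, 44, 44, 46, 62, 85, 101, 107, 110, 110, 112, 116, 121, 122, 123, 122, 122, 121]
rowR 276 [116, 111, 108, 106, 104, 92, 75, 53, 46, 47, 47, 42, 38, 38, 37, 36, 36, 37, 36, 37, 36, 36, 37, 36, 38]
rest [264.5 124.2] [67.  68.2] [[600.6 141.4   9. ]] pos [600.2  79.3 144.2]
0.2508063075662273 [-0.36059749 -0.38647804 -0.86510521]
```

View pics/w10.png

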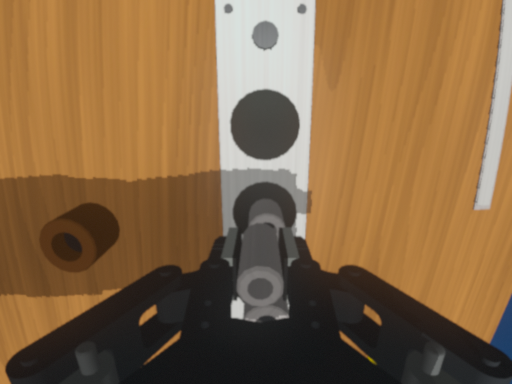

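a is held upright with its ring at (260,288). The last rest is at (264,124) and the button at (265,36).

Request:
drive_tool(steps=[[[0.001, 0.04, -0.01], 0], [[0.001, 0.0638, -0.04], 0], [[0.001, 0.0638, -0.08], 0], [[0.001, 0.0638, -0.1], 0], [[0.001, 0.0638, -0.11], 0], [[0.001, 0.0638, -0.1133], 0], [[0.001, 0.0638, -0.1133], 0], [[0.001, 0.0638, -0.1133], 0]])

```text
time: 22.35
tcp_pos: [601.9, 141.7, 32.3]
orientation: [0.707, 0.035, -0.024, -0.706]
wrist_force: [-0.6, 1.5, -0.4]
gripper_width: 0.248
```

Request:
drive_tool(steps=[[[-0.0003, 0.0014, -0.001], 0], [[-0.0003, 0.0014, -0.0016], 0], [[-0.0003, 0.0014, -0.0016], 0], [[-0.0003, 0.0014, -0.0016], 0]])

```text
time: 22.75
tcp_pos: [601.6, 143.1, 30.8]
orientation: [0.707, 0.035, -0.024, -0.706]
wrist_force: [0.5, -0.2, -1.7]
gripper_width: 0.246
```

Request:
drive_tool(steps=[[[0, 0, 0], 0], [[0, 0, 0], 0], [[0, 0, 0], 0], [[0, 0, 0], 0], [[0, 0, 0], 0], [[0, 0, 0], 0], [[0, 0, 0], 0]], grip=-1)

```text
time: 23.45
tcp_pos: [601.6, 143.2, 30.8]
orientation: [0.707, 0.035, -0.024, -0.706]
wrist_force: [-0.2, -0.0, 0.6]
gripper_width: 1.002
```

Request:
drive_tool(steps=[[[0, 0, 0.04], 0], [[0, 0, 0.08], 0], [[-0.03, 0, 0.13], 0], [[-0.25, -0.1, 0.16], 0], [[-0.25, -0.1, 0.16], 0], [[-0.25, -0.1, 0.16], 0], [[-0.25, -0.1, 0.16], 0], [[-0.25, -0.1, 0.16], 0], [[-0.25, -0.1, 0.16], 0], [[-0.25, -0.1, 0.16], 0], [[-0.25, -0.1, 0.16], 0]])

```text
time: 24.55
tcp_pos: [352.4, 43.4, 190.9]
orientation: [0.707, 0.035, -0.024, -0.706]
wrist_force: [-0.0, 0.5, 0.3]
gripper_width: 0.997
```

Run:
```python
from h import *
print(state()['tcp_pos'])
t=snap('top','t3.png')[:,:,::-1]; ss=snap('scene','s3.png')[:,:,::-1]; im,c,s=wsnap('w11.png')
a=cv2.resize(t[145:195,180:355],(780,223),interpolation=cv2.INTER_CUBIC)
b=cv2.resize(im,(400,300),interpolation=cv2.INTER_AREA);d=cv2.resize(ss[150:290,150:340],(380,280),interpolation=cv2.INTER_CUBIC)
o=np.zeros((523,780,3),np.uint8);o[:223]=a;o[223:,:400]=b;o[223:503,400:]=d;cv2.imwrite('pics/c11.png',o)
c=cam('top');G=cv2.cvtColor(t,cv2.COLOR_BGR2GRAY)
for n,h,hw,r0 in(('d',59,4,(622.2,-129.1)),('c',71,4,(614.3,-39.4)),('b',55,3,(606.8,49.7)),('a',61,2,(599.1,139.7))):
    u=proj(c,[*r0,h])[0]; x,y=np.round(u).astype(int); k=hw+2
    w=255-G[y-k:y+k+1,x-k:x+k+1].astype(float); w=np.clip(w-110,0,None); Y,X=np.mgrid[y-k:y+k+1,x-k:x+k+1]
    e=np.array([(w*X).sum(),(w*Y).sum()])/w.sum(); print(n,u.round(1),e.round(1),(onz(c,[e],h)[0][:2]-r0).round(1))
```

```text
[352.41054372  43.38476642 190.88978419]
d [313.3 160.5] [313.3 160.2] [0.9 0.2]
c [283.  162.8] [283.1 163. ] [-0.5 -0.3]
b [252.2 166.6] [252.  168.4] [-5.2  0.6]
a [221.2 169.3] [219.9 168.9] [1.1 3.8]
```

View pics/c11.png

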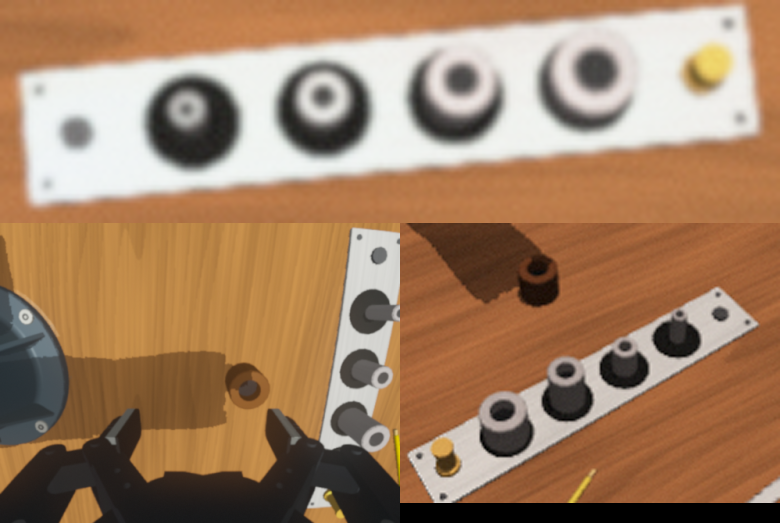

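Run:
```python
from h import *
t=cv2.imread('pics/t3.png');c=cam('top');G=cv2.cvtColor(t,cv2.COLOR_BGR2GRAY)
for n,h,R,r0 in(('b',55,17,(606.8,49.7)),('a',61,11,(599.1,139.7))):
    u=proj(c,[*r0,h])[0]; x0,y0=np.round(u).astype(int)
    for v in(110,130,150):
        k,l,st,ce=cv2.connectedComponentsWithStats((G[y0-7:y0+9,x0-8:x0+9]>v).astype(np.uint8))
        for i in range(1,k):
            e=ce[i]+[x0-8,y0-7]
            if st[i,4]>8 and np.hypot(*(e-u))<4: print(n,v,u.round(1),e.round(1),st[i].tolist(),(onz(c,[e],h)[0][:2]-r0).round(1))
u=proj(c,[599.1,139.7,61])[0].round().astype(int);print(u);print(G[u[1]-7:u[1]+9,u[0]-8:u[0]+9])
g=camera_info;a0=cv2.imread('pics/top0.png')[190:220,100:135].astype(int);a1=t[190:220,100:135].astype(int);print('gauge diff',abs(a0-a1).max(),abs(a0-a1).mean())
```

```text
b 110 [252.2 166.6] [251.5 165.9] [0, 0, 15, 13, 131] [2.1 2. ]
b 130 [252.2 166.6] [252.2 166.4] [3, 1, 12, 12, 105] [ 0.7 -0.1]
b 150 [252.2 166.6] [252.  166.4] [3, 1, 11, 12, 89] [0.6 0.4]
a 110 [221.2 169.3] [221.5 169.1] [5, 3, 8, 9, 57] [ 0.6 -0.8]
a 130 [221.2 169.3] [221.5 169.1] [5, 4, 8, 7, 44] [ 0.6 -0.7]
a 150 [221.2 169.3] [221.5 168.9] [5, 4, 8, 7, 33] [ 1.1 -0.7]
[221 169]
[[241 240 237 229 212 184 157 141 118 109 106 112 125 143 168 196 219]
 [241 236 227 196 156 121  96  71  63  54  57  55  63  76  97 130 168]
 [237 227 194 145 100  68  56  66  68  68  60  49  43  43  53  73 111]
 [229 198 143  94  59  57  80 108 119 119 107  82  55  43  40  41  65]
 [212 153  96  61  57  87 127 153 165 166 154 128  90  56  42  40  42]
 [180 111  61  48  74 122 160 173 177 179 184 169 126  75  45  40  41]
 [149  82  50  51  94 145 174 164 145 150 179 182 148  87  43  42  40]
 [118  63  43  55  98 152 173 151 119 132 166 178 151  92  47  37  35]
 [105  51  40  52  92 145 170 162 141 147 174 177 141  88  47  35  39]
 [ 97  46  37  44  71 125 163 176 174 172 174 161 121  75  44  32  35]
 [ 95  52  36  38  56  89 131 157 168 167 148 127  96  62  40  31  38]
 [ 91  49  41  39  44  60  87 112 127 125 109  89  66  52  38  36  39]
 [107  50  42  38  42  42  51  68  80  80  73  63  53  44  37  30  41]
 [122  64  39  30  36  38  45  45  52  55  54  52  46  36  34  40  35]
 [141  79  48  40  36  36  39  44  45  42  43  39  42  38  35  36  40]
 [168 110  59  42  40  34  39  38  38  38  38  36  39  39  37  34  40]]
gauge diff 13 1.933015873015873
```

All four are within about 1 mm of centre, the gauge has not moved and the arm is clear, so I'm handing in.

```bash
python3 -c "
from workcell import job,state
print(job.close_job(),state()['time'])"
```

```text
the job is handed in; nothing more can be done
the job is handed in; nothing more can be done
```

The four bushings stand upright on the rests in order of diameter. The 58 mm one is next to the brass post, then 46, 34, and 22 mm at the far end. I handed the job in after about 25 s of the allowed 86 s.

**Centring:** in the last top-camera picture each bushing's top lies within about 1 mm of its rest's axis, measured against the rest centres found at the start.
- My first check with the hole's dark centroid put the 34 mm and 22 mm bushings 4–5 mm off. Its window took in dark rubber, so I rechecked with the bright ring. At two thresholds both came within 1.2 mm; the loosest threshold, which let in stray bright pixels, put the 34 mm one about 3 mm off.

**Grip:** the jaw openings when gripping were about 57, 45, 33 and 21 mm, each about 1 mm under the stated diameter.

**Heights:** these were less consistent between cameras.
- The scene and top cameras together read the bushings 7–8 mm low.
- Two wrist views put the widest at 48 mm (stated 50), the 46 mm one at 56 mm (stated 62), and two of the rest tops between −1 and 6 mm (stated 9).
- I placed the bushings from the gripper height at grasp plus the stated 9 mm rest top, and nothing was seen to press or drop.

**Left alone:** in the top view the gauge's patch is unchanged apart from slight image noise. I did not touch the brown and green look-alikes, and the gripper ended well clear of everything.

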